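# Sort three look-alike boxes of pipe-cover end discs by weight and clear the mat

## Task

The three closed brown boxes of steel end discs look the same, but one is full, one is part used and one is empty: feel their weight, then set the full one down gently, standing upright, in the white basket, and throw the empty one in the low brown scrap carton. Clear the yellow insulation offcut off the small green cutting mat into the scrap carton too, and set the part-used box down gently, upright, on that mat for the next job. Leave the cardboard tube, the white elbow, the metal jacket and the blue cup where they are.

Things in the scene. Friction and masses are not known exactly. Their poses are not given: they have to be found in the camera images.
- box_a: closed brown cardboard box, 56 x 56 x 120 mm tall, upright, white tape on the lid, paper label with a blue band on two sides; the three look alike. One (any of them) is full, about 490 g, one part used, about 250 g, one empty, about 80 g (within 10 percent); only felt; contents shift slightly. Origin: centre of the underside, z up, x and y square to the sides
- box_b: closed brown cardboard box, 56 x 56 x 120 mm tall, upright, white tape on the lid, paper label with a blue band on two sides; the three look alike. One (any of them) is full, about 490 g, one part used, about 250 g, one empty, about 80 g (within 10 percent); only felt; contents shift slightly. Origin: centre of the underside, z up, x and y square to the sides
- box_c: closed brown cardboard box, 56 x 56 x 120 mm tall, upright, white tape on the lid, paper label with a blue band on two sides; the three look alike. One (any of them) is full, about 490 g, one part used, about 250 g, one empty, about 80 g (within 10 percent); only felt; contents shift slightly. Origin: centre of the underside, z up, x and y square to the sides
- offcut: chunky offcut of yellow insulation board with a silver top, 95 x 35 x 25 mm (its x, y, z), 40 g, lying flat on the green mat; origin: centre of the underside
- mat: small green cutting mat with a pale grid, fixed, 150 (x) x 200 (y) x 4 mm thick; origin: centre of the underside, so its top is 4 mm higher
- basket: white plastic basket, open on top, fixed, 220 (x) x 180 (y) x 60 mm tall outside, walls and floor 5 mm, inner floor 5 mm above the table; origin: centre of the underside. It stands to one side of the mat, left or right
- scrap: low open brown cardboard carton with a green patch on two ends and a few paper curls in it, fixed, 220 (x) x 180 (y) x 85 mm tall outside, walls and floor 5 mm, flat inner floor 5 mm above the table; origin: centre of the underside. It stands on the other side of the mat from the basket
- tube: upright open cardboard tube, 48 mm across, 130 mm tall; origin: centre of the underside. Bystander: leave it where it is
- elbow: white plastic pipe-elbow cover lying on the table, about 150 x 150 x 68 mm; origin: underside, near the bend. Bystander: leave it where it is
- jacket: upright shiny metal cylinder, 80 mm across, 100 mm tall; origin: centre of the underside. Bystander: leave it where it is
- cup: blue cup, 76 mm across, 90 mm tall; origin: centre of the underside. Bystander: leave it where it is

How it is judged:
At the end, for the whole second after the job is handed in: Full box upright (within 9 deg) on the white basket's floor; part-used box upright (within 9 deg) on the green mat, its centre at least 10 mm inside the edge; empty box and yellow offcut inside the scrap carton; all at rest. The box is told by the weight it puts on its support (((x of box_a in the frame of basket between -0.09 and 0.09 m and y of box_a in the frame of basket between -0.07 and 0.07 m and z of box_a in the frame of basket below 0.02 m and angle between box_a's own z axis and vertical below 0.15 rad and contact force between box_a and basket above 3.5 N) or (x of box_a in the frame of mat between -0.065 and 0.065 m and y of box_a in the frame of mat between -0.09 and 0.09 m and z of box_a in the frame of mat below 0.015 m and angle between box_a's own z axis and vertical below 0.15 rad and contact force between box_a and mat between 1.4 and 3.3 N) or (x of box_a in the frame of scrap between -0.11 and 0.11 m and y of box_a in the frame of scrap between -0.09 and 0.09 m and z of box_a in the frame of scrap below 0.08 m and contact force between box_a and anything else below 2.2 N)) and linear speed of each of box_a, box_b, box_c, offcut below 0.03 m/s and ((x of box_b in the frame of basket between -0.09 and 0.09 m and y of box_b in the frame of basket between -0.07 and 0.07 m and z of box_b in the frame of basket below 0.02 m and angle between box_b's own z axis and vertical below 0.15 rad and contact force between box_b and basket above 3.5 N) or (x of box_b in the frame of mat between -0.065 and 0.065 m and y of box_b in the frame of mat between -0.09 and 0.09 m and z of box_b in the frame of mat below 0.015 m and angle between box_b's own z axis and vertical below 0.15 rad and contact force between box_b and mat between 1.4 and 3.3 N) or (x of box_b in the frame of scrap between -0.11 and 0.11 m and y of box_b in the frame of scrap between -0.09 and 0.09 m and z of box_b in the frame of scrap below 0.08 m and contact force between box_b and anything else below 2.2 N)) and ((x of box_c in the frame of basket between -0.09 and 0.09 m and y of box_c in the frame of basket between -0.07 and 0.07 m and z of box_c in the frame of basket below 0.02 m and angle between box_c's own z axis and vertical below 0.15 rad and contact force between box_c and basket above 3.5 N) or (x of box_c in the frame of mat between -0.065 and 0.065 m and y of box_c in the frame of mat between -0.09 and 0.09 m and z of box_c in the frame of mat below 0.015 m and angle between box_c's own z axis and vertical below 0.15 rad and contact force between box_c and mat between 1.4 and 3.3 N) or (x of box_c in the frame of scrap between -0.11 and 0.11 m and y of box_c in the frame of scrap between -0.09 and 0.09 m and z of box_c in the frame of scrap below 0.08 m and contact force between box_c and anything else below 2.2 N)) and x of offcut in the frame of scrap between -0.11 and 0.11 m and y of offcut in the frame of scrap between -0.09 and 0.09 m and z of offcut in the frame of scrap below 0.08 m); the robot touches nothing.
It fails at once if a box is dropped (falls free of the fingers at over 0.6 m/s, some 20 mm) over the basket or the mat ((x of box_a in the frame of basket between -0.11 and 0.11 m and y of box_a in the frame of basket between -0.1 and 0.1 m and z of box_a in the frame of basket below 0.3 m and linear speed of box_a above 0.6 m/s and contact force between the fingers and box_a below 0.2 N) or (x of box_a in the frame of mat between -0.11 and 0.11 m and y of box_a in the frame of mat between -0.1 and 0.1 m and z of box_a in the frame of mat below 0.3 m and linear speed of box_a above 0.6 m/s and contact force between the fingers and box_a below 0.2 N) or (x of box_b in the frame of basket between -0.11 and 0.11 m and y of box_b in the frame of basket between -0.1 and 0.1 m and z of box_b in the frame of basket below 0.3 m and linear speed of box_b above 0.6 m/s and contact force between the fingers and box_b below 0.2 N) or (x of box_b in the frame of mat between -0.11 and 0.11 m and y of box_b in the frame of mat between -0.1 and 0.1 m and z of box_b in the frame of mat below 0.3 m and linear speed of box_b above 0.6 m/s and contact force between the fingers and box_b below 0.2 N) or (x of box_c in the frame of basket between -0.11 and 0.11 m and y of box_c in the frame of basket between -0.1 and 0.1 m and z of box_c in the frame of basket below 0.3 m and linear speed of box_c above 0.6 m/s and contact force between the fingers and box_c below 0.2 N) or (x of box_c in the frame of mat between -0.11 and 0.11 m and y of box_c in the frame of mat between -0.1 and 0.1 m and z of box_c in the frame of mat below 0.3 m and linear speed of box_c above 0.6 m/s and contact force between the fingers and box_c below 0.2 N)).
It fails at once if a bystander (tube, elbow, jacket, cup) is moved by more than 30 mm (distance of any of tube, elbow, jacket, cup from where it was at the start of the episode above 0.03 m).
It also fails if it takes over 72 s, if anything falls off the work surface, if the arm or the gripper's body presses on something with over 40 N, if the wrist force passes 120 N, or if a joint passes its speed limit or range.

## Robot

A 7-joint arm with a two-finger parallel gripper is mounted at the origin on the work surface. World frame = base frame: x ahead of the robot, y to its left, z up, the work surface at z = 0. Lengths are in m, angles in rad, forces in N, time in s.
With the tool pointing down it reaches from about 0.425 to 0.925 m from the base axis. Payload 6.8 kg.
Tool frame: the origin (TCP) lies at the very end of the fingers, on their centre line; the grasp point (between the pads) lies 19 mm behind it; z points along the fingers, y is the line along which they close (so a half turn about z gives the same grasp; the last joint's range is limited). The gripper opens to 85 mm and grips with 20 to 120 N. Pads are 22 mm wide; open, the fingers measure 114 mm over their backs; the gripper's body (76 mm by 85 mm) begins 54 mm behind the grasp point. The pads swing forward as they close: fully open they stand 13 mm farther back than shut.
Start: joints at [-1.36, 0.477, 0.022, 1.555, -0.011, 1.109, -0.083], TCP at [0.212, 0.641, 0.204] pointing down, gripper open.
Joint ranges: [-2.96, 2.96], [-0.34, 2.1], [-1.41, 1.46], [0.24, 2.44], [-1.37, 4.51], [0.17, 1.92], [-2.96, 2.96]. Speed limits (rad/s): [2.39, 2.39, 3.14, 3.14, 3.14, 3.14, 3.14].

## Interface

Orientations are given as a unit quaternion [x, y, z, w].
In Python, from plant import env gives the robot as it stands.
- The arm moves only by the tool carry_out, never from a script. Its argument "series" is a list that holds one entry, the list of rows, each a list of 6 numbers: the shift along the tool's x, y, z in mm, then the turn, a rotation vector about the tool's x, y, z in degrees. A call has 1 to 12 rows; each row shifts and turns the commanded pose from where the row before left it, along the tool's axes as they then stand; what a row does not reach is not made up. A row lasts 1/8 s, in which the tool goes at most 62.5 mm and 10.7 degrees, less where a joint would pass 70% of its speed; a pose out of reach is approached as far as the arm can. A call is refused whole if a number of a shift passes 62.5 or a number of a turn 10.7, either way. A call with a gripper value outside its range is refused whole. "grip" is the opening, from -1 (shut) to 1 (fully open), set as the call begins (left out, the last holds). The fingers move at their own pace and stop on an object; "force" is the grip in N (left out, the last holds). Time passes only in rows, so rows that do not move let the fingers close. It gives the time, the measured TCP pose, the force, the opening and the grip force at its end, in the units of the state.
- env.get_state(): the state, without advancing time (a new reading comes with each control period).
- env.grab_frame(name): name is "side" or "top"; returns a dict with "color" (480x640x3 uint8, red, green, blue), "fx", "fy", "cx", "cy" (pixels), "R" (3x3) and "t" (3): a world point X has camera coordinates R X + t. Camera axes: x right, y down, z forward; pixel columns grow to the right and rows downward; lengths in m; the calibration is good to about 2 mm. A picture is of the moment at which its call begins. There is no depth.
- env.job_done(): hands the job in; it is judged then, once.
The state is a dict: "clock": time; "joints": joint angles; "joint_vel": joint speeds; "effort": joint torques, N m; "ee_pos": TCP position; "ee_rot": TCP orientation; "force": force on the tool from outside, world axes, zero at the start; "moment": the same for the moment, N m; "opening": opening from 0.0 (shut) to 1.0 (fully open); "gripper_force": force on a finger pad.
Only numpy, scipy, OpenCV 4.12 (cv2) and the standard library are available. Lean on these libraries where they do the work, as an engineer would, in place of code of your own. Each camera call takes 0.05 s, during which the arm holds its last target. There are 200 camera calls.

## Working session

There is one attempt and no reset: what is moved stays moved. The work goes in short steps, Python scripts to look and compute and a tool call to move; the robot and the scene stay as the last step left them, time stands still between calls to the robot, and variables do not carry over. Pictures are saved under pics/ and viewed, at most 10 in all, crops included, and the job is handed in when it is done.

Besides the shell and the picture viewer there is one more tool, called after "Request:" by a JSON object that holds its "api" and its "payload", one argument or row to a line. carry_out: Moves the arm, as the interface text tells. Its arguments: {"type":"object","properties":{"series":{"type":"array"},"grip":{"type":"number"},"force":{"type":"number"}},"required":["series"]}

```bash
mkdir -p pics; ls; python3 - <<'E'
from plant import env
import cv2
s=env.get_state()
print({k:s[k] for k in('clock','ee_pos','ee_rot','force','opening')})
for n in('side','top'):
    f=env.grab_frame(n);cv2.imwrite(f'pics/{n}0.png',f['color'][:,:,::-1])
    print(n,f['fx'],f['fy'],f['cx'],f['cy'],f['R'],f['t'])
E
```

```text
pics
{'clock': 0.0, 'ee_pos': array([0.21136654, 0.64039002, 0.20262603]), 'ee_rot': array([ 1.58726177e-01,  9.87322220e-01, -9.08405170e-04, -9.20712255e-05]), 'force': array([0.49152488, 0.57050057, 0.60224234]), 'opening': 1.000927812947955}
side 440.2847772135975 440.2847772135975 311.1340156596436 240.20942898224837 [[ 0.99151642 -0.12966396  0.0090805 ]
 [-0.09110872 -0.74311729 -0.66292979]
 [ 0.09270598  0.65647845 -0.7486265 ]] [-0.61924766  0.08930511  0.84442748]
top 510.1568057039676 510.1568057039676 316.00684997643947 237.19918059707393 [[-0.01518422 -0.99988199  0.00233222]
 [-0.9971519   0.01497034 -0.07391868]
 [ 0.07387504 -0.00344798 -0.99726155]] [0.00708465 0.63029992 1.14663794]
```

View pics/top0.png

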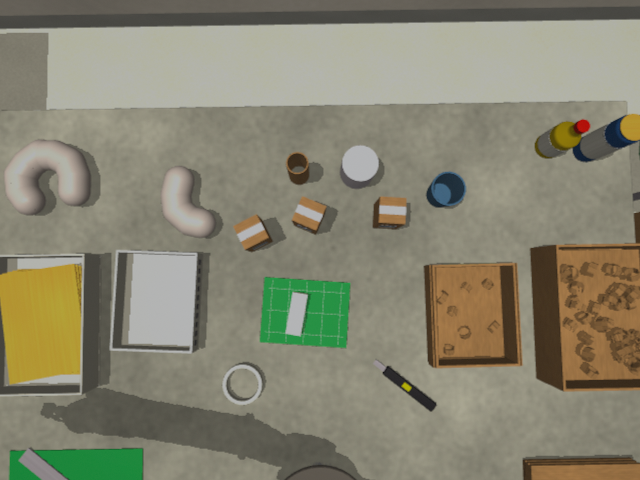

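View pics/side0.png

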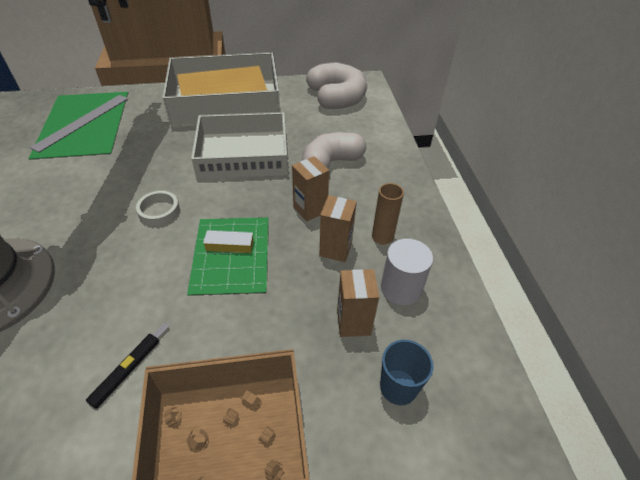

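The top view shows the mat at (305,313), with the offcut on it at (297,314). The basket is at (157,300) and the scrap carton at (474,315). The box lids are at (252,232), (310,214) and (391,211), with tape in the side view at (313,167), (339,208) and (360,283). The tube, jacket and cup stand behind the boxes, and the elbow is at upper left.

```bash
cat > h.py <<'E'
import numpy as np, cv2
from scipy.spatial.transform import Rotation as Ro
from plant import env
def ray(f,p):
    d=f['R'].T@np.array([(p[0]-f['cx'])/f['fx'],(p[1]-f['cy'])/f['fy'],1.]); return -f['R'].T@f['t'],d/np.linalg.norm(d)
def plane(f,p,z):
    c,d=ray(f,p); return c+d*(z-c[2])/d[2]
def tri(f,p,g,q):
    (a,u),(b,v)=ray(f,p),ray(g,q)
    s=np.linalg.lstsq(np.c_[u,-v],b-a,rcond=None)[0]; P,Q=a+u*s[0],b+v*s[1]
    return (P+Q)/2,np.linalg.norm(P-Q)
def blob(mask,p):
    """contour of the mask blob nearest p"""
    cs,_=cv2.findContours(mask.astype(np.uint8),cv2.RETR_EXTERNAL,cv2.CHAIN_APPROX_NONE)
    cs=[c for c in cs if cv2.contourArea(c)>40]
    return min(cs,key=lambda c:-cv2.pointPolygonTest(c,p,True))
def cen(c):
    m=cv2.moments(c); return m['m10']/m['m00'],m['m01']/m['m00']
def hsv(f): return cv2.cvtColor(f['color'],cv2.COLOR_RGB2HSV).astype(int)
def go(x,y,z,yaw=None):
    """tool shift (mm) and turn (deg) to a target; yaw = world angle of the closing line, deg"""
    s=env.get_state(); r=Ro.from_quat(s['ee_rot']); t=0
    if yaw is not None:
        Y=r.apply([0,1,0]); cur=np.degrees(np.arctan2(Y[1],Y[0]))
        t=-((yaw-cur+90)%180-90)
    r2=r*Ro.from_euler('z',t,degrees=True)
    tilt=np.degrees(r.apply([0,0,1])[:2])
    print('now',s['ee_pos'].round(4),'tilt',tilt.round(2),'j7 %.2f'%s['joints'][6],'turn %.1f'%t,'then shift',(1000*r2.inv().apply(np.array([x,y,z])-s['ee_pos'])).round(1))
E
cat > m.py <<'E'
from h import *
T,S=env.grab_frame('top'),env.grab_frame('side')
def white(f,v=150): h=hsv(f); return (h[...,1]<45)&(h[...,2]>v)
def quad(c): return cv2.boxPoints(cv2.minAreaRect(c))
for n,p,q in [('box1',(252,232),(313,167)),('box2',(310,214),(339,208)),('box3',(391,211),(360,283)),('off',(297,314),(228,238))]:
    c,d=blob(white(T),p),blob(white(S),q)
    P,e=tri(T,cen(c),S,cen(d))
    k=[plane(T,x,P[2])[:2] for x in quad(c)]
    a,b=k[1]-k[0],k[2]-k[1]; L=a if np.hypot(*a)>np.hypot(*b) else b
    print(n,cv2.contourArea(c),cv2.contourArea(d),P.round(4),'gap %.4f'%e,'sides',np.hypot(*a).round(3),np.hypot(*b).round(3),'long ang %.1f'%np.degrees(np.arctan2(L[1],L[0])))
def green(f): h=hsv(f); return (abs(h[...,0]-62)<14)&(h[...,1]>120)
def fill(m): return cv2.morphologyEx(m.astype(np.uint8),cv2.MORPH_CLOSE,np.ones((5,5)))
c,d=blob(fill(green(T)),(280,330)),blob(fill(green(S)),(210,270))
ct=quad(c); k=np.array([plane(T,x,.004)[:2] for x in ct])
P,e=tri(T,cen(cv2.convexHull(c)),S,cen(cv2.convexHull(d)))
print('mat',k.round(3).tolist(),k.mean(0).round(4),P.round(4),e)
for n,p,z in [('basketrim',[(116,250),(200,252),(194,353),(110,350)],.06),('scraprim',[(426,264),(516,263),(521,364),(433,367)],.085)]:
    k=np.array([plane(T,x,z)[:2] for x in p]); print(n,k.round(3).tolist(),k.mean(0).round(3))
for n,p,z in [('tube',(298,160),.13),('jacket',(360,166),.1),('cup',(447,190),.09),('elbow',(203,225),.03)]: print(n,plane(T,p,z).round(3))
E
python3 m.py
```

```text
box1 196.0 998.5 [0.6527 0.1268 0.1764] gap 0.0409 sides 0.053 0.017 long ang -63.0
box2 195.0 182.5 [0.6761 0.0134 0.1194] gap 0.0012 sides 0.018 0.057 long ang -113.8
box3 180.5 291.0 [ 0.6791 -0.1644  0.1211] gap 0.0013 sides 0.017 0.054 long ang -94.7
off 592.0 537.0 [0.4584 0.0453 0.0291] gap 0.0025 sides 0.094 0.035 long ang -10.7
mat [[0.394, 0.131], [0.542, 0.119], [0.525, -0.08], [0.377, -0.067]] [0.4596 0.0259] [ 0.4582  0.0263 -0.0087] 5.1085106194452804e-05
basketrim [[0.606, 0.441], [0.599, 0.255], [0.378, 0.268], [0.387, 0.451]] [0.493 0.354]
scraprim [[0.564, -0.239], [0.563, -0.434], [0.348, -0.436], [0.344, -0.248]] [ 0.455 -0.339]
tube [0.786 0.033 0.13 ]
jacket [ 0.778 -0.1    0.1  ]
cup [ 0.724 -0.289  0.09 ]
elbow [0.662 0.255 0.03 ]
```

```bash
cat > m2.py <<'E'
from m import *
print('----')
h=hsv(S); 
for v in (200,215,225):
    d=blob(((h[...,1]<45)&(h[...,2]>v)),(313,167)); P,e=tri(T,cen(blob(white(T),(252,232))),S,cen(d)); print('box1',v,cv2.contourArea(d),P.round(4),e.round(4))
print(plane(T,cen(blob(white(T),(252,232))),.12))
from itertools import product
def corner(c): return cv2.approxPolyDP(cv2.convexHull(c),6,True)[:,0]
A,B=corner(blob(fill(green(T)),(280,330))),corner(blob(fill(green(S)),(210,270)))
print(A.tolist(),B.tolist())
for a in A:
    P,e=min((tri(T,a,S,b) for b in B),key=lambda r:abs(r[0][2])+r[1]); print('matcorner',P.round(4),e.round(4))
for n,a,b in [('scrap',(426,264),(294,352)),('scrap',(433,367),(150,369)),('basket',(116,250),(277,55+61)),('basket',(200,252),(288,150)),('basket',(194,353),(194,157))]:
    P,e=tri(T,a,S,b); print(n,P.round(4),e.round(4))
im=np.hstack([cv2.resize(S['color'][100:300,180:380],(400,400)),cv2.resize(S['color'][330:480,120:320],(400,300))[:300].repeat(1,0) if 0 else cv2.copyMakeBorder(cv2.resize(S['color'][330:480,120:320],(400,300)),0,100,0,0,0)])
cv2.imwrite('pics/c1.png',im[:,:,::-1])
E
python3 m2.py | sed -n '/----/,$p'
```

```text
----Traceback (most recent call last):
  File "m2.py", line 5, in <module>
    d=blob(((h[...,1]<45)&(h[...,2]>v)),(313,167)); P,e=tri(T,cen(blob(white(T),(252,232))),S,cen(d)); print('box1',v,cv2.contourArea(d),P.round(4),e.round(4))
  File "h.py", line 16, in blob
    return min(cs,key=lambda c:-cv2.pointPolygonTest(c,p,True))
ValueError: min() iterable argument is empty
```

```bash
python3 - <<'E'
s=open('m2.py').read()
s=s.replace("for v in (200,215,225)","print(h[150:172:2,308:326:3,1:].tolist())\nfor v in (10,14,18,24)").replace("(h[...,1]<45)&(h[...,2]>v)","(h[...,1]<v)&(h[...,2]>150)")
open('m2.py','w').write(s)
E
python3 m2.py | sed -n '/----/,$p'
```

```text
----
[[[22, 175], [22, 186], [16, 187], [15, 187], [22, 185], [22, 174]], [[22, 176], [20, 187], [11, 187], [14, 187], [20, 183], [21, 173]], [[21, 172], [22, 185], [12, 187], [14, 188], [21, 182], [20, 169]], [[18, 167], [32, 174], [51, 174], [19, 187], [22, 173], [22, 165]], [[51, 156], [110, 153], [111, 154], [42, 171], [22, 166], [21, 156]], [[42, 170], [108, 153], [113, 151], [107, 152], [28, 156], [19, 146]], [[4, 193], [91, 159], [109, 154], [112, 153], [99, 154], [19, 135]], [[9, 195], [1, 184], [113, 156], [112, 155], [111, 156], [70, 138]], [[13, 199], [9, 195], [29, 177], [110, 153], [112, 150], [111, 152]], [[5, 193], [8, 194], [8, 192], [81, 160], [113, 151], [109, 150]], [[32, 175], [13, 195], [7, 192], [3, 190], [104, 155], [115, 149]]]
box1 10 114.5 [0.6384 0.1364 0.1199] 0.0023
box1 14 115.0 [0.6383 0.1364 0.12  ] 0.0022
box1 18 116.5 [0.6382 0.1364 0.1203] 0.0021
box1 24 957.0 [0.6532 0.1265 0.1783] 0.0423
[0.63721643 0.13646977 0.12      ]
[[265, 277], [349, 283], [345, 347], [260, 341]] [[267, 218], [265, 291], [188, 294], [200, 220]]
matcorner [0.5414 0.1172 0.0026] 0.0008
matcorner [ 0.5249 -0.0774  0.003 ] 0.0014
matcorner [ 0.379  -0.0652  0.0015] 0.0025
matcorner [0.3951 0.13   0.0014] 0.0013
scrap [ 0.5647 -0.2434  0.0668] 0.0008
scrap [ 0.3458 -0.2489  0.0758] 0.0061
basket [0.5993 0.4465 0.046 ] 0.0146
basket [0.6004 0.2502 0.0815] 0.0058
basket [0.3845 0.266  0.0694] 0.0099
```

View pics/c1.png

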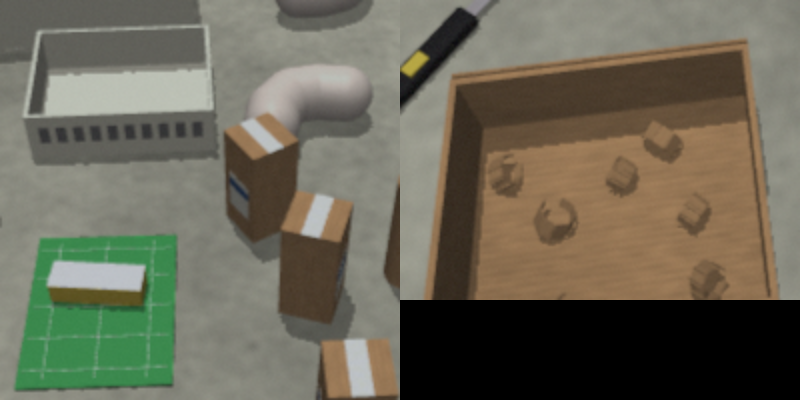

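The left crop shows the offcut flat on the mat. Basket rim corners are at side (195,159) and (287,156), and scrap rim corners at side (146,367) and (293,352). Box lids measure 0.120 m high and the mat about 2 mm, which agrees with the text.

```bash
python3 - <<'E'
from h import *
T,S=env.grab_frame('top'),env.grab_frame('side')
for n,a,b in [('scrap',(427,264),(293.5,351.5)),('scrap',(433,367),(146,367)),('bask',(199,252),(287,156.5)),('bask',(193,352),(195,159)),('bask',(116,251),(285,112.5)),('bask',(110,350),(199,114))]:
    P,e=tri(T,a,S,b); print(n,P.round(4),e.round(4))
go(.4584,.0453,.13,79.3)
E
```

```text
scrap [ 0.5643 -0.2447  0.071 ] 0.0001
scrap [ 0.3443 -0.2481  0.0821] 0.0008
bask [0.5999 0.2579 0.0574] 0.0022
bask [0.3851 0.2703 0.0603] 0.0094
bask [0.6084 0.4419 0.0575] 0.0093
bask [0.3906 0.4495 0.0646] 0.005
now [0.2116 0.641  0.2036] tilt [ 0. -0.] j7 -0.08 turn -7.6 then shift [-353.1 -539.5   73.6]
```

Request:
{"api": "carry_out", "payload": {
  "series": [
    [[0, 0, 0, 0, 0, -7.6], [-32, -49, 6.5, 0, 0, 0], [-32, -49, 6.5, 0, 0, 0], [-32, -49, 6.5, 0, 0, 0], [-32, -49, 6.5, 0, 0, 0], [-32, -49, 6.5, 0, 0, 0], [-32, -49, 6.5, 0, 0, 0], [-32, -49, 6.5, 0, 0, 0], [-32, -49, 6.5, 0, 0, 0], [-32, -49, 6.5, 0, 0, 0], [-32, -49, 6.5, 0, 0, 0], [-32, -49, 6.5, 0, 0, 0]]
  ],
  "grip": 1,
  "force": 25
}}

```text
clock: 2.0
ee_pos: [0.4586, 0.0446, 0.1324]
ee_rot: [0.093, 0.996, 0.0, 0.001]
force: [0.3, 0.3, 0.3]
opening: 1.002
gripper_force: 0.0
```

```bash
python3 -c "
from h import *
go(.4584,.0453,.006,79.3);print(env.get_state()['clock'])"
```

```text
now [0.4586 0.0446 0.1324] tilt [0.08 0.03] j7 1.25 turn 0.1 then shift [  0.4   0.6 126.4]
2.0
```

Request:
{"api": "carry_out", "payload": {
  "series": [
    [[0, 0.6, 40, 0, 0, 0], [0, 0, 40, 0, 0, 0], [0, 0, 26, 0, 0, 0], [0, 0, 14, 0, 0, 0], [0, 0, 6, 0, 0, 0], [0, 0, 0, 0, 0, 0]]
  ]
}}

```text
clock: 2.75
ee_pos: [0.4582, 0.0469, 0.0064]
ee_rot: [0.093, 0.996, 0.0, 0.0]
force: [0.6, 0.2, -0.0]
opening: 1.0
gripper_force: 0.0
```

Request:
{"api": "carry_out", "payload": {
  "series": [
    [[0, 0, 0, 0, 0, 0], [0, 0, 0, 0, 0, 0], [0, 0, 0, 0, 0, 0], [0, 0, 0, 0, 0, 0], [0, 0, 0, 0, 0, 0], [0, 0, 0, 0, 0, 0]]
  ],
  "grip": -1,
  "force": 25
}}

```text
clock: 3.5
ee_pos: [0.4578, 0.0467, 0.0061]
ee_rot: [0.093, 0.996, -0.0, -0.0]
force: [-0.3, -0.2, 0.3]
opening: -0.005
gripper_force: 0.0
```

```bash
python3 -c "
from h import *
s=env.get_state();print(s['opening'],s['gripper_force'],s['ee_pos'])
S=env.grab_frame('side')['color'][130:330,130:400];T=env.grab_frame('top')['color'][200:400,180:450]
cv2.imwrite('pics/c2.png',cv2.resize(np.vstack([S,T]),None,fx=1.5,fy=1.5)[:,:,::-1])"
```

```text
-0.005460826705599946 0.0 [0.45780273 0.04672354 0.00607437]
```

View pics/c2.png

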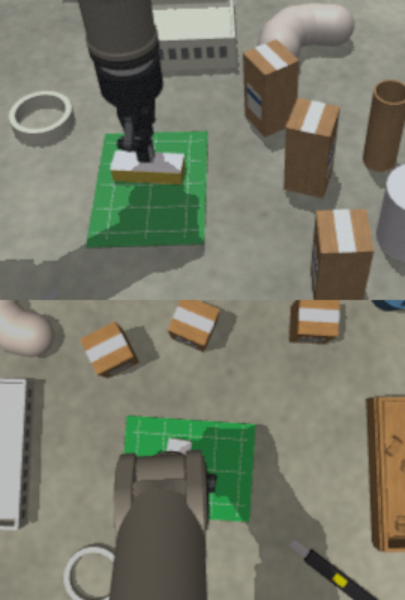

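The crop shows the shut fingers at about side (225,236), right at the offcut, which has barely moved. I'll check where the TCP projects.

```bash
python3 -c "
from h import *
s=env.get_state();S=env.grab_frame('side');T=env.grab_frame('top')
def pr(f,X): 
    c=f['R']@X+f['t']; return (f['fx']*c[0]/c[2]+f['cx'],f['fy']*c[1]/c[2]+f['cy'])
for X in [s['ee_pos'],s['ee_pos']+[0,0,.019],np.array([.4584,.0453,.029]),np.array([.4584,.028,.004])]: print(np.round(pr(S,X)),np.round(pr(T,X)))
print(s['force'],s['effort'].round(1))
im=cv2.resize(S['color'][190:270,170:290],None,fx=6,fy=6,interpolation=cv2.INTER_CUBIC);cv2.imwrite('pics/c3.png',im[:,:,::-1])"
```

```text
[229. 244.] [296. 313.]
[227. 238.] [295. 313.]
[227. 238.] [296. 313.]
[229. 252.] [304. 312.]
[-0.01892984 -0.26174627  0.64483947] [ -0.  -43.2   3.7 -14.5   0.    0.   -0. ]
```

View pics/c3.png

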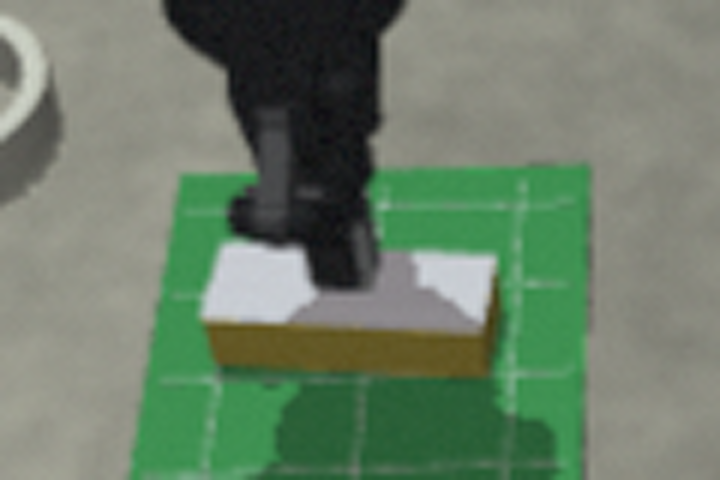

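The fingertips end at about side (227,238), on top of the silver face. So the real tips sit about 20 mm above the reported TCP, and they closed above the offcut. I'll open and go lower in small steps while watching the force.

Request:
{"api": "carry_out", "payload": {
  "series": [
    [[0, 0, 0, 0, 0, 0], [0, 0, 0, 0, 0, 0], [0, 0, 0, 0, 0, 0], [0, 0, 0, 0, 0, 0], [0, 0, 0, 0, 0, 0], [0, -1, 6, 0, 0, 0], [0, 0, 6, 0, 0, 0], [0, 0, 0, 0, 0, 0]]
  ],
  "grip": 1
}}

```text
clock: 4.7
ee_pos: [0.4571, 0.0456, -0.0065]
ee_rot: [0.093, 0.996, -0.0, -0.001]
force: [-0.2, -0.7, 0.3]
opening: 0.999
gripper_force: 0.0
```

Request:
{"api": "carry_out", "payload": {
  "series": [
    [[0, 0, 4, 0, 0, 0], [0, 0, 0, 0, 0, 0]]
  ]
}}

```text
clock: 4.95
ee_pos: [0.4575, 0.0457, -0.0102]
ee_rot: [0.093, 0.996, -0.0, -0.0]
force: [-0.2, -0.1, -0.2]
opening: 0.998
gripper_force: 0.0
```

Request:
{"api": "carry_out", "payload": {
  "series": [
    [[0, 0, 4, 0, 0, 0], [0, 0, 0, 0, 0, 0]]
  ]
}}

```text
clock: 5.2
ee_pos: [0.4574, 0.0458, -0.0141]
ee_rot: [0.093, 0.996, -0.0, -0.0]
force: [0.1, -0.3, -0.5]
opening: 1.004
gripper_force: 0.0
```

Request:
{"api": "carry_out", "payload": {
  "series": [
    [[0, 0, 0, 0, 0, 0], [0, 0, 0, 0, 0, 0], [0, 0, 0, 0, 0, 0], [0, 0, 0, 0, 0, 0], [0, 0, 0, 0, 0, 0]]
  ],
  "grip": -1,
  "force": 30
}}

```text
clock: 5.82
ee_pos: [0.4578, 0.0458, -0.0137]
ee_rot: [0.093, 0.996, 0.0, 0.0]
force: [-0.9, -0.5, 5.8]
opening: 0.402
gripper_force: 30.5
```

Request:
{"api": "carry_out", "payload": {
  "series": [
    [[0, 0, -15, 0, 0, 0], [0, 0, -40, 0, 0, 0], [0, 0, -50, 0, 0, 0], [0, 0, -45, 0, 0, 0]]
  ]
}}

```text
clock: 6.32
ee_pos: [0.4575, 0.0456, 0.1384]
ee_rot: [0.093, 0.996, 0.0, 0.0]
force: [0.6, 0.3, -0.1]
opening: 0.4
gripper_force: 30.1
```

```bash
python3 -c "
from h import *
print(env.get_state()['opening']);go(.455,-.385,.135)"
```

```text
0.4000208954456216
now [0.4575 0.0456 0.1384] tilt [0.04 0.01] j7 1.25 turn 0.0 then shift [ -77.4 -423.6    3.3]
```

Request:
{"api": "carry_out", "payload": {
  "series": [
    [[-9, -50, 0, 0, 0, 0], [-9, -50, 0, 0, 0, 0], [-9, -50, 0, 0, 0, 0], [-9, -50, 0, 0, 0, 0], [-9, -50, 0, 0, 0, 0], [-9, -50, 0, 0, 0, 0], [-9, -50, 20, 0, 0, 0], [-9, -50, 20, 0, 0, 0], [0, 0, 15, 0, 0, 0], [0, 0, 0, 0, 0, 0]]
  ]
}}

```text
clock: 7.58
ee_pos: [0.4534, -0.3593, 0.0802]
ee_rot: [0.093, 0.996, 0.001, -0.001]
force: [-0.7, 0.3, -0.0]
opening: 0.401
gripper_force: 30.2
```

Request:
{"api": "carry_out", "payload": {
  "series": [
    [[0, 0, 0, 0, 0, 0], [0, 0, 0, 0, 0, 0], [0, 0, 0, 0, 0, 0], [0, 0, -30, 0, 0, 0], [0, 0, -50, 0, 0, 0]]
  ],
  "grip": 1
}}

```text
clock: 8.2
ee_pos: [0.4535, -0.3595, 0.1609]
ee_rot: [0.093, 0.996, 0.001, -0.002]
force: [1.2, -0.7, 0.9]
opening: 1.001
gripper_force: 0.0
```

```bash
python3 -c "
from h import *
go(.679,-.164,.19,-5);go(.679,-.164,.19,85);go(.637,.136,.19,27);go(.676,.013,.19,66);go(.676,.013,.19,-24)
T=env.grab_frame('top');S=env.grab_frame('side')
cv2.imwrite('pics/c4.png',np.hstack([cv2.resize(S['color'][300:480,100:340],None,fx=1.5,fy=1.5),cv2.resize(T['color'][220:400,380:620],None,fx=1.5,fy=1.5)])[:,:,::-1])"
```

```text
now [ 0.4535 -0.3595  0.1609] tilt [-0.18  0.1 ] j7 2.16 turn 84.4 then shift [214.4 207.6 -29.5]
now [ 0.4535 -0.3595  0.1609] tilt [-0.18  0.1 ] j7 2.16 turn -5.6 then shift [-207.6  214.4  -29.5]
now [ 0.4535 -0.3595  0.1609] tilt [-0.18  0.1 ] j7 2.16 turn 52.4 then shift [358.2 388.4 -28.9]
now [ 0.4535 -0.3595  0.1609] tilt [-0.18  0.1 ] j7 2.16 turn 13.4 then shift [-51.7 430.8 -29.2]
now [ 0.4535 -0.3595  0.1609] tilt [-0.18  0.1 ] j7 2.16 turn -76.6 then shift [-430.8  -51.7  -29.2]
```

View pics/c4.png

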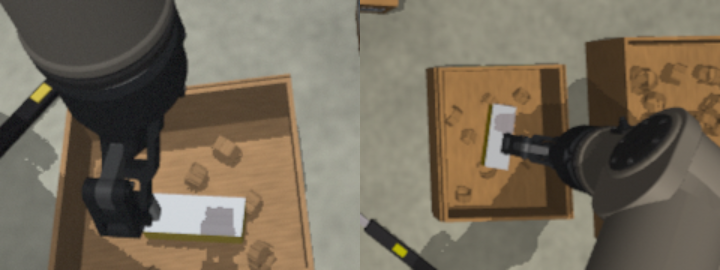

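The offcut is lying inside the scrap carton, with its centre near top (473,310). Next is box 3.

Request:
{"api": "carry_out", "payload": {
  "series": [
    [[0, 0, 0, 0, 0, -5.6], [-41.5, 43, 0, 0, 0, 0], [-41.5, 43, 0, 0, 0, 0], [-41.5, 43, 0, 0, 0, 0], [-41.5, 43, 0, 0, 0, 0], [-41.5, 43, 0, 0, 0, 0], [0, 0, 0, 0, 0, 0]]
  ]
}}

```text
clock: 9.18
ee_pos: [0.6837, -0.1573, 0.1598]
ee_rot: [0.039, 0.999, 0.002, 0.0]
force: [-0.6, -0.6, 0.3]
opening: 1.0
gripper_force: 0.0
```

```bash
python3 -c "
from h import *
go(.679,-.164,.065,85);T=env.grab_frame('top');h=hsv(T)
c=blob((h[...,1]<45)&(h[...,2]>150)&(np.arange(640)[None]<515)&(np.arange(480)[:,None]>270),(473,310))
print(cv2.contourArea(c),[plane(T,p,.03)[:2].round(3).tolist() for p in cv2.boxPoints(cv2.minAreaRect(c))])"
```

```text
now [ 0.6837 -0.1573  0.1598] tilt [0.05 0.18] j7 1.83 turn 0.5 then shift [ 4.1 -7.4 94.8]
594.0 [[0.414, -0.33], [0.507, -0.346], [0.502, -0.38], [0.409, -0.364]]
```

Request:
{"api": "carry_out", "payload": {
  "series": [
    [[4, -7.4, 0, 0, 0, 0], [0, 0, 25, 0, 0, 0], [0, 0, 30, 0, 0, 0], [0, 0, 25, 0, 0, 0], [0, 0, 15, 0, 0, 0], [0, 0, 0, 0, 0, 0]]
  ]
}}

```text
clock: 9.98
ee_pos: [0.674, -0.1731, 0.0654]
ee_rot: [0.045, 0.999, -0.0, -0.001]
force: [-0.4, 0.4, 0.5]
opening: 1.0
gripper_force: 0.0
```

Request:
{"api": "carry_out", "payload": {
  "series": [
    [[0, 0, 0, 0, 0, 0], [0, 0, 0, 0, 0, 0], [0, 0, 0, 0, 0, 0], [0, 0, 0, 0, 0, 0]]
  ],
  "grip": -1,
  "force": 50
}}

```text
clock: 10.48
ee_pos: [0.6768, -0.1711, 0.068]
ee_rot: [0.044, 0.999, 0.0, 0.001]
force: [-0.3, 2.0, 6.3]
opening: 0.651
gripper_force: 52.3
```

Request:
{"api": "carry_out", "payload": {
  "series": [
    [[0, 0, -10, 0, 0, 0], [0, 0, -30, 0, 0, 0], [0, 0, -40, 0, 0, 0], [0, 0, -30, 0, 0, 0], [0, 0, 0, 0, 0, 0], [0, 0, 0, 0, 0, 0]]
  ]
}}

```text
clock: 11.22
ee_pos: [0.6741, -0.1716, 0.1743]
ee_rot: [0.044, 0.999, 0.0, -0.001]
force: [-0.8, -1.2, -7.1]
opening: 0.652
gripper_force: 54.3
```

```bash
cat > w.py <<'E'
from h import *
F=[]
for i in range(8): F.append(env.get_state()['force']); env.grab_frame('top')
s=env.get_state()
print('force',np.mean(F,0).round(2),np.std(F,0).round(2),'open',s['opening'],'t',s['clock'])
go(.46,.026,s['ee_pos'][2]);go(.493,.354,s['ee_pos'][2]);go(.455,-.288,s['ee_pos'][2])
E
python3 w.py
```

```text
force [-0.11 -0.49 -5.3 ] [0.44 0.43 0.73] open 0.6566219454515492 t 11.625
now [ 0.6752 -0.1718  0.1755] tilt [-0.05  0.  ] j7 1.84 turn 0.0 then shift [2.318e+02 1.780e+02 2.000e-01]
now [ 0.6752 -0.1718  0.1755] tilt [-0.05  0.  ] j7 1.84 turn 0.0 then shift [2.279e+02 5.077e+02 2.000e-01]
now [ 0.6752 -0.1718  0.1755] tilt [-0.05  0.  ] j7 1.84 turn 0.0 then shift [ 2.090e+02 -1.352e+02  2.000e-01]
```

Box 3 reads 5.3 N, so it is the full one and goes to the basket, moving back in -x first.

Request:
{"api": "carry_out", "payload": {
  "series": [
    [[58, 0, 0, 0, 0, 0], [58, 0, 0, 0, 0, 0], [58, 0, 0, 0, 0, 0], [6, 56, 0, 0, 0, 0], [6, 56, 0, 0, 0, 0], [6, 56, 0, 0, 0, 0], [6, 56, 0, 0, 0, 0], [6, 56, 0, 0, 0, 0], [6, 57, 0, 0, 0, 0], [6, 57, 0, 0, 0, 0], [6, 57, 0, 0, 0, 0], [6, 57, 0, 0, 0, 0]]
  ]
}}

```text
clock: 13.12
ee_pos: [0.4933, 0.356, 0.1764]
ee_rot: [0.044, 0.999, 0.0, 0.0]
force: [0.7, -0.3, -3.5]
opening: 0.648
gripper_force: 54.1
```

Request:
{"api": "carry_out", "payload": {
  "series": [
    [[0, 0, 0, 0, 0, 0], [0, 0, 0, 0, 0, 0]]
  ]
}}

```text
clock: 13.38
ee_pos: [0.4932, 0.3537, 0.1758]
ee_rot: [0.044, 0.999, -0.001, -0.0]
force: [0.9, -1.5, -4.5]
opening: 0.65
gripper_force: 55.6
```

```bash
python3 -c "
from h import *
s=env.get_state();print(s['opening'],s['force']);go(.493,.354,.073)"
```

```text
0.6495586241480747 [ 0.88197509 -1.45120112 -4.54163767]
now [0.4932 0.3537 0.1758] tilt [-0.01 -0.06] j7 0.85 turn 0.0 then shift [  0.2   0.4 102.8]
```

Request:
{"api": "carry_out", "payload": {
  "series": [
    [[0, 0, 30, 0, 0, 0], [0, 0, 35, 0, 0, 0], [0, 0, 20, 0, 0, 0], [0, 0, 9, 0, 0, 0], [0, 0, 3, 0, 0, 0], [0, 0, 2, 0, 0, 0], [0, 0, 0, 0, 0, 0]]
  ]
}}

```text
clock: 14.25
ee_pos: [0.4936, 0.3546, 0.0778]
ee_rot: [0.044, 0.999, 0.0, 0.0]
force: [0.2, 0.1, -5.5]
opening: 0.648
gripper_force: 55.5
```

Request:
{"api": "carry_out", "payload": {
  "series": [
    [[0, 0, 2, 0, 0, 0], [0, 0, 2, 0, 0, 0], [0, 0, 0, 0, 0, 0]]
  ]
}}

```text
clock: 14.62
ee_pos: [0.4933, 0.3546, 0.0735]
ee_rot: [0.044, 0.999, 0.0, 0.0]
force: [-1.1, 0.3, -0.8]
opening: 0.646
gripper_force: 55.6
```

Request:
{"api": "carry_out", "payload": {
  "series": [
    [[0, 0, 1, 0, 0, 0], [0, 0, 0, 0, 0, 0]]
  ]
}}

```text
clock: 14.88
ee_pos: [0.4935, 0.3547, 0.0734]
ee_rot: [0.044, 0.999, 0.0, 0.0]
force: [-4.3, -0.7, 7.4]
opening: 0.646
gripper_force: 55.8
```

Request:
{"api": "carry_out", "payload": {
  "series": [
    [[0, 0, 0, 0, 0, 0], [0, 0, 0, 0, 0, 0], [0, 0, 0, 0, 0, 0], [0, 0, -15, 0, 0, 0], [0, 0, -35, 0, 0, 0], [0, 0, -45, 0, 0, 0], [0, 0, 0, 0, 0, 0], [0, 0, 0, 0, 0, 0]]
  ],
  "grip": 1
}}

```text
clock: 15.88
ee_pos: [0.4931, 0.3543, 0.1676]
ee_rot: [0.044, 0.999, 0.0, 0.0]
force: [-0.1, -0.6, -0.2]
opening: 1.001
gripper_force: 0.0
```

```bash
python3 -c "
from h import *
go(.637,.136,.165,27);go(.637,.136,.165,-63)"
```

```text
now [0.4931 0.3543 0.1676] tilt [0.02 0.03] j7 0.85 turn 57.9 then shift [-259.8   29.1    2.5]
now [0.4931 0.3543 0.1676] tilt [0.02 0.03] j7 0.85 turn -32.1 then shift [ -29.1 -259.8    2.5]
```

Request:
{"api": "carry_out", "payload": {
  "series": [
    [[0, 0, 0, 0, 0, 9.65], [0, 0, 0, 0, 0, 9.65], [0, 0, 0, 0, 0, 9.65], [0, 0, 0, 0, 0, 9.65], [0, 0, 0, 0, 0, 9.65], [0, 0, 0, 0, 0, 9.65], [-52, 5.8, 0, 0, 0, 0], [-52, 5.8, 0, 0, 0, 0], [-52, 5.8, 0, 0, 0, 0], [-52, 5.8, 0, 0, 0, 0], [-52, 5.8, 0, 0, 0, 0], [0, 0, 0, 0, 0, 0]]
  ]
}}

```text
clock: 17.38
ee_pos: [0.6384, 0.1293, 0.1662]
ee_rot: [0.526, 0.851, -0.002, 0.001]
force: [0.0, 0.9, -1.1]
opening: 1.004
gripper_force: 0.0
```

Request:
{"api": "carry_out", "payload": {
  "series": [
    [[0, 0, 0, 0, 0, 0], [0, 0, 0, 0, 0, 0], [0, 0, 0, 0, 0, 0]]
  ]
}}

```text
clock: 17.75
ee_pos: [0.6365, 0.1375, 0.1669]
ee_rot: [0.521, 0.853, 0.0, -0.0]
force: [-0.4, -0.3, -0.3]
opening: 0.999
gripper_force: 0.0
```

```bash
python3 -c "
from h import *
go(.637,.136,.065,27)"
```

```text
now [0.6365 0.1375 0.1669] tilt [-0.03  0.03] j7 0.39 turn 0.2 then shift [ -1.6  -0.2 101.9]
```

Request:
{"api": "carry_out", "payload": {
  "series": [
    [[-1.6, 0, 25, 0, 0, 0], [0, 0, 35, 0, 0, 0], [0, 0, 27, 0, 0, 0], [0, 0, 15, 0, 0, 0], [0, 0, 0, 0, 0, 0]]
  ]
}}

```text
clock: 18.38
ee_pos: [0.6372, 0.1348, 0.0644]
ee_rot: [0.522, 0.853, -0.001, -0.001]
force: [0.9, -0.0, -0.2]
opening: 0.998
gripper_force: 0.0
```

Request:
{"api": "carry_out", "payload": {
  "series": [
    [[0, 0, 0, 0, 0, 0], [0, 0, 0, 0, 0, 0], [0, 0, 0, 0, 0, 0], [0, 0, 0, 0, 0, 0]]
  ],
  "grip": -1,
  "force": 50
}}

```text
clock: 18.88
ee_pos: [0.6394, 0.1348, 0.0667]
ee_rot: [0.522, 0.853, 0.001, 0.001]
force: [1.1, 0.0, 7.0]
opening: 0.645
gripper_force: 54.4
```

Request:
{"api": "carry_out", "payload": {
  "series": [
    [[0, 0, -10, 0, 0, 0], [0, 0, -30, 0, 0, 0], [0, 0, -40, 0, 0, 0], [0, 0, -40, 0, 0, 0], [0, 0, -30, 0, 0, 0], [0, 0, 0, 0, 0, 0], [0, 0, 0, 0, 0, 0]]
  ]
}}

```text
clock: 19.75
ee_pos: [0.6367, 0.1344, 0.2138]
ee_rot: [0.522, 0.853, -0.001, -0.001]
force: [-1.4, 0.5, -2.9]
opening: 0.646
gripper_force: 53.9
```

```bash
python3 w.py
```

```text
force [-0.16  0.3  -2.57] [0.65 0.42 0.4 ] open 0.648631537881002 t 20.15
now [0.6377 0.1344 0.2146] tilt [-0.05 -0.02] j7 0.38 turn 0.0 then shift [-1.580e+01 -2.075e+02  2.000e-01]
now [0.6377 0.1344 0.2146] tilt [-0.05 -0.02] j7 0.38 turn 0.0 then shift [261.3 -29.1   0. ]
now [0.6377 0.1344 0.2146] tilt [-0.05 -0.02] j7 0.38 turn 0.0 then shift [-2.933e+02 -3.547e+02  3.000e-01]
```

Box 1 reads 2.6 N, so it is the part-used one and goes on the mat.

Request:
{"api": "carry_out", "payload": {
  "series": [
    [[-4, -52, 0, 0, 0, 0], [-4, -52, 0, 0, 0, 0], [-4, -52, 0, 0, 0, 0], [-4, -51, 20, 0, 0, 0], [0, 0, 35, 0, 0, 0], [0, 0, 40, 0, 0, 0], [0, 0, 25, 0, 0, 0], [0, 0, 12, 0, 0, 0], [0, 0, 5, 0, 0, 0], [0, 0, 2, 0, 0, 0], [0, 0, 2, 0, 0, 0], [0, 0, 0, 0, 0, 0]]
  ]
}}

```text
clock: 21.65
ee_pos: [0.4611, 0.0263, 0.0745]
ee_rot: [0.522, 0.853, 0.0, 0.0]
force: [-0.4, 0.9, -2.0]
opening: 0.645
gripper_force: 56.4
```

Request:
{"api": "carry_out", "payload": {
  "series": [
    [[0, 0, 1.5, 0, 0, 0], [0, 0, 1.5, 0, 0, 0], [0, 0, 0, 0, 0, 0]]
  ]
}}

```text
clock: 22.02
ee_pos: [0.4607, 0.0262, 0.071]
ee_rot: [0.522, 0.853, -0.0, -0.0]
force: [0.4, -1.4, -2.4]
opening: 0.649
gripper_force: 56.4
```

Request:
{"api": "carry_out", "payload": {
  "series": [
    [[0, 0, 1, 0, 0, 0], [0, 0, 1, 0, 0, 0], [0, 0, 0, 0, 0, 0]]
  ]
}}

```text
clock: 22.4
ee_pos: [0.461, 0.0262, 0.0705]
ee_rot: [0.522, 0.853, 0.0, -0.0]
force: [-5.0, 0.4, 20.7]
opening: 0.642
gripper_force: 59.1
```

Request:
{"api": "carry_out", "payload": {
  "series": [
    [[0, 0, 0, 0, 0, 0], [0, 0, 0, 0, 0, 0], [0, 0, 0, 0, 0, 0], [0, 0, -15, 0, 0, 0], [0, 0, -35, 0, 0, 0], [0, 0, -45, 0, 0, 0], [0, 0, 0, 0, 0, 0], [0, 0, 0, 0, 0, 0]]
  ],
  "grip": 1
}}

```text
clock: 23.4
ee_pos: [0.4606, 0.0263, 0.1643]
ee_rot: [0.522, 0.853, 0.0, -0.0]
force: [-0.7, 1.0, -0.9]
opening: 0.999
gripper_force: 0.0
```

```bash
python3 -c "
from h import *
go(.676,.013,.165,66);go(.676,.013,.165,-24)"
```

```text
now [0.4606 0.0263 0.1643] tilt [0.02 0.03] j7 0.42 turn -39.0 then shift [-202.2   75.5   -0.6]
now [0.4606 0.0263 0.1643] tilt [0.02 0.03] j7 0.42 turn 51.0 then shift [ 75.5 202.2  -0.6]
```

Request:
{"api": "carry_out", "payload": {
  "series": [
    [[0, 0, 0, 0, 0, -9.75], [0, 0, 0, 0, 0, -9.75], [0, 0, 0, 0, 0, -9.75], [0, 0, 0, 0, 0, -9.75], [-50.5, 19, 0, 0, 0, 0], [-50.5, 19, 0, 0, 0, 0], [-50.5, 19, 0, 0, 0, 0], [-50.5, 19, 0, 0, 0, 0], [0, 0, 0, 0, 0, 0], [0, 0, 0, 0, 0, 0], [0, 0, 0, 0, 0, 0], [0, 0, 0, 0, 0, 0]]
  ]
}}

```text
clock: 24.9
ee_pos: [0.6754, 0.0138, 0.1644]
ee_rot: [0.208, 0.978, 0.0, -0.0]
force: [0.7, 0.0, 0.1]
opening: 0.999
gripper_force: 0.0
```

```bash
python3 -c "
from h import *
go(.676,.013,.065,66)"
```

```text
now [0.6754 0.0138 0.1644] tilt [-0.01  0.03] j7 1.26 turn 0.0 then shift [-0.9 -0.5 99.4]
```

Request:
{"api": "carry_out", "payload": {
  "series": [
    [[0, 0, 25, 0, 0, 0], [0, 0, 35, 0, 0, 0], [0, 0, 25, 0, 0, 0], [0, 0, 14, 0, 0, 0], [0, 0, 0, 0, 0, 0]]
  ]
}}

```text
clock: 25.52
ee_pos: [0.6755, 0.0137, 0.0646]
ee_rot: [0.208, 0.978, -0.0, -0.001]
force: [-0.1, 0.7, -0.5]
opening: 0.999
gripper_force: 0.0
```

Request:
{"api": "carry_out", "payload": {
  "series": [
    [[0, 0, 0, 0, 0, 0], [0, 0, 0, 0, 0, 0], [0, 0, 0, 0, 0, 0], [0, 0, 0, 0, 0, 0]]
  ],
  "grip": -1,
  "force": 50
}}

```text
clock: 26.02
ee_pos: [0.6774, 0.0132, 0.0667]
ee_rot: [0.208, 0.978, 0.0, 0.001]
force: [-0.8, -0.6, 5.7]
opening: 0.646
gripper_force: 54.1
```

Request:
{"api": "carry_out", "payload": {
  "series": [
    [[0, 0, -10, 0, 0, 0], [0, 0, -30, 0, 0, 0], [0, 0, -40, 0, 0, 0], [0, 0, -40, 0, 0, 0], [0, 0, -30, 0, 0, 0], [0, 0, 0, 0, 0, 0], [0, 0, 0, 0, 0, 0]]
  ]
}}

```text
clock: 26.9
ee_pos: [0.6754, 0.0138, 0.2141]
ee_rot: [0.208, 0.978, -0.0, -0.001]
force: [0.0, 0.2, -0.8]
opening: 0.649
gripper_force: 53.3
```

```bash
python3 w.py; python3 -c "
from h import *
go(.455,-.288,.21,85)"
```

```text
force [-0.04 -0.09 -0.82] [0.44 0.57 0.22] open 0.6450262429545464 t 27.3
now [0.676  0.0135 0.2146] tilt [-0.04 -0.01] j7 1.25 turn 0.0 then shift [ 2.025e+02 -7.630e+01  2.000e-01]
now [0.676  0.0135 0.2146] tilt [-0.04 -0.01] j7 1.25 turn 0.0 then shift [3.056e+02 2.368e+02 1.000e-01]
now [0.676  0.0135 0.2146] tilt [-0.04 -0.01] j7 1.25 turn 0.0 then shift [ 7.950e+01 -3.653e+02  2.000e-01]
now [0.676  0.0135 0.2146] tilt [-0.04 -0.01] j7 1.25 turn -19.0 then shift [ 193.9 -319.6    4.8]
```

Box 2 reads 0.8 N, so it is the empty one and goes to the scrap carton, in the strip beside the offcut.

Request:
{"api": "carry_out", "payload": {
  "series": [
    [[0, 0, 0, 0, 0, -8.3], [0, 0, 0, 0, 0, -8.3], [0, 0, 0, 0, 0, -8.3], [32.3, -42.5, 0, 0, 0, 0], [32.3, -42.5, 0, 0, 0, 0], [32.3, -42.5, 0, 0, 0, 0], [32.3, -42.5, 0, 0, 0, 0], [32.3, -42.5, 0, 0, 0, 0], [32.3, -42.5, 0, 0, 0, 0], [32.3, -42.5, 0, 0, 0, 0], [0, 0, 0, 0, 0, 0], [0, 0, 0, 0, 0, 0]]
  ]
}}

```text
clock: 28.8
ee_pos: [0.4553, -0.2873, 0.2151]
ee_rot: [-0.008, 1.0, 0.0, 0.0]
force: [0.3, -0.3, -2.2]
opening: 0.643
gripper_force: 53.4
```

```bash
python3 -c "
from h import *
go(.455,-.287,.075,91)"
```

```text
now [ 0.4553 -0.2873  0.2151] tilt [0.03 0.02] j7 2.18 turn -0.1 then shift [  0.4   0.2 140.1]
```

Request:
{"api": "carry_out", "payload": {
  "series": [
    [[0, 0, 30, 0, 0, 0], [0, 0, 35, 0, 0, 0], [0, 0, 30, 0, 0, 0], [0, 0, 20, 0, 0, 0], [0, 0, 12, 0, 0, 0], [0, 0, 8, 0, 0, 0], [0, 0, 4, 0, 0, 0], [0, 0, 0, 0, 0, 0]]
  ]
}}

```text
clock: 29.8
ee_pos: [0.4553, -0.2876, 0.0763]
ee_rot: [-0.008, 1.0, -0.0, 0.0]
force: [-0.9, 0.9, 0.1]
opening: 0.644
gripper_force: 53.3
```

Request:
{"api": "carry_out", "payload": {
  "series": [
    [[0, 0, 1.5, 0, 0, 0], [0, 0, 1.5, 0, 0, 0], [0, 0, 0, 0, 0, 0]]
  ]
}}

```text
clock: 30.18
ee_pos: [0.455, -0.2876, 0.0731]
ee_rot: [-0.008, 1.0, 0.0, 0.0]
force: [-0.9, 0.5, -1.1]
opening: 0.642
gripper_force: 53.3
```

Request:
{"api": "carry_out", "payload": {
  "series": [
    [[0, 0, 1, 0, 0, 0], [0, 0, 0, 0, 0, 0]]
  ]
}}

```text
clock: 30.42
ee_pos: [0.4549, -0.2876, 0.072]
ee_rot: [-0.008, 1.0, 0.0, -0.0]
force: [-0.7, -0.7, -1.5]
opening: 0.644
gripper_force: 53.3
```

Request:
{"api": "carry_out", "payload": {
  "series": [
    [[0, 0, 0, 0, 0, 0], [0, 0, 0, 0, 0, 0], [0, 0, 0, 0, 0, 0], [0, 0, -15, 0, 0, 0], [0, 0, -40, 0, 0, 0], [0, 0, -50, 0, 0, 0], [-40, 0, -40, 0, 0, 0], [-50, 0, 0, 0, 0, 0], [-50, 0, 0, 0, 0, 0], [0, 0, 0, 0, 0, 0], [0, 0, 0, 0, 0, 0], [0, 0, 0, 0, 0, 0]]
  ],
  "grip": 1
}}

```text
clock: 31.92
ee_pos: [0.5937, -0.2861, 0.2177]
ee_rot: [-0.007, 1.0, -0.0, -0.0]
force: [0.2, -0.5, -0.3]
opening: 1.002
gripper_force: 0.0
```

```bash
python3 -c "
from h import *
T=env.grab_frame('top');S=env.grab_frame('side')
cv2.imwrite('pics/c5.png',cv2.resize(np.vstack([S['color'][30:],T['color'][100:400]]),(640,600) if 0 else None,fx=.8,fy=.8)[:,:,::-1])
print(env.get_state()['clock'])"
```

```text
32.025
```

View pics/c5.png

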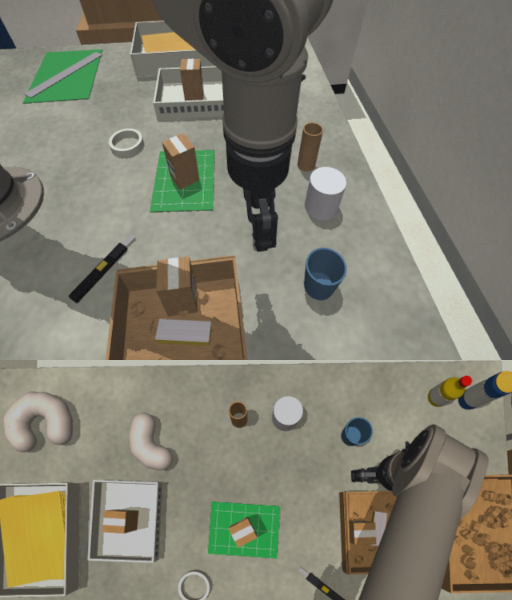

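The full box stands upright in the basket and the part-used box upright on the mat. The empty box and the offcut are in the scrap carton. The bystanders are unmoved and the gripper is clear, so I'm handing in.

```bash
python3 -c "
from plant import env
print(env.job_done())"
```

```text
the job is handed in; nothing more can be done
None
```

I handed the job in at about 32 s: the full box (5.3 N) is upright in the basket, the part-used one (2.6 N) is upright on the mat, the empty one (0.8 N) and the offcut are in the scrap carton, and the bystanders look unmoved in the last picture; the hand-in returned no verdict.

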